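# Put the stone away and shut the bench chest

## Task

Without picking anything up, close up the little wooden chest using only your fingertips: push the drawer that holds the flat polished stone slice fully home, and push the lid down until it is shut. Leave the other drawer, the one with the dark wooden bead in it, open just as it stands; do not touch the stone or the bead, raise the lid any further or disturb the things beside the chest.

Things in the scene. Friction and masses are not known exactly. Their poses are not given: they have to be found in the camera images.
- chest: low light-wood chest fixed to the bench, 150 deep (x), 220 wide (y), 79 mm high with lid shut. Origin: centre of its underside; -x is its front (toward the robot) with two drawers side by side, +y its left as the robot sees it. Drawer centre lines at y = +53 and -53 mm; a shut drawer's front is flush with the chest's front at x = -75 mm. Above them a shallow tray, rim at z = 72 mm, under the lid
- left_drawer_knob (a point): centre of the flat outer face of the left drawer's knob: steel, 16 mm diameter, standing 14 mm out from the middle of the drawer's front, 27 mm above the bench. Moves with the drawer; axes as the chest's. The drawer front is 95 mm wide, from z = 8 to 44 mm
- right_drawer_knob (a point): the same on the right drawer
- left_drawer (a joint): how far the left drawer is open, m: 0 = shut against its stop, largest 0.10; starts 0.060 to 0.085. Slides along the chest's x with about 1.2 N of friction and stays where it is left. Opened, it can be seen into from above: walls 4 mm, front 8 mm, inner floor at z = 10 mm
- right_drawer (a joint): the same for the right drawer
- lid (a joint): angle of the lid, rad: 0 = shut, 1.57 = upright; starts between 1.0 and 1.35, leaning over the tray. A friction hinge holds it at any angle; about 1 N at the free edge, pushed at right angles to the lid, moves it, and it must be pushed all the way down
- lid_hinge (a point): middle of the lid's hinge line, which runs along the chest's y on the rear edge of the rim: x = +75, y = 0, z = 72 mm in the chest's frame (fixed to the chest)
- lid_edge (a point): middle of the lid's free edge, on its outer face; moves with the lid. The lid is a flat panel, 152 mm from hinge to free edge, 222 wide, 7 thick; the hinge line lies in its inner face. The outer face is away from the robot while open, upward when shut; point z is its normal, point -x points from hinge to edge. A small steel plate, 50 mm wide, projects 6 mm beyond the edge
- stone: flat polished pink stone slice, 16 x 23 x 8 mm, lying loose in one of the two open drawers, left or right. Origin: centre of its underside
- bead: carved dark wooden spindle bead, 34 x 15 x 14 mm, lying loose in the other open drawer. Origin: centre of its underside
- bead_jar: clear jar of mixed beads with a white lid, 54 mm across, 82 mm high, loose on the bench to the right of the chest; leave it alone. Origin: centre of its underside
- tin: round aluminium tin, 66 mm across, 29 mm high, loose on the bench to the right of the chest; leave it alone. Origin: centre of its underside
- cutters: small pliers-like side cutters with black handles, 99 x 59 x 12 mm, lying loose on the bench to the left of the chest; leave them alone. Origin: centre of their underside

How it is judged:
By the outcome, as a careful person would: the job done as asked, in the order asked, and still so for the second after the job is handed in, with the robot touching nothing.
It also fails if it takes over 51 s, if anything falls off the work surface, if the arm or the gripper's body presses on something with over 40 N, if the wrist force passes 120 N, or if a joint passes its speed limit or range.

## Robot

A 7-joint arm with a two-finger parallel gripper is mounted at the origin on a cart in front of the work surface, level with it; the furniture and walls round the work are solid. World frame = base frame: x ahead of the robot, y to its left, z up, the work surface at z = 0. Lengths are in m, angles in rad, forces in N, time in s.
With the tool pointing down it reaches from about 0.425 to 0.925 m from the base axis. Payload 6.8 kg.
Tool frame: the origin (TCP) lies between the finger pads; the fingertips stand 11 mm ahead of it and the grasp point (between the pads) lies 8 mm behind it; z points along the fingers, y is the line along which they close (so a half turn about z gives the same grasp; the last joint's range is limited). The gripper opens to 85 mm and grips with 20 to 120 N. Pads are 22 mm wide; open, the fingers measure 114 mm over their backs; the gripper's body (76 mm by 85 mm) begins 54 mm behind the grasp point. The pads swing forward as they close: fully open they stand 13 mm farther back than shut.
Start: joints at [-1.21, 0.477, 0.022, 1.555, -0.011, 1.109, -0.083], TCP at [0.305, 0.602, 0.211] pointing down, gripper open.
Joint ranges: [-2.96, 2.96], [-0.34, 2.1], [-1.41, 1.46], [0.24, 2.44], [-1.37, 4.51], [0.17, 1.92], [-2.96, 2.96]. Speed limits (rad/s): [2.39, 2.39, 3.14, 3.14, 3.14, 3.14, 3.14].

## Interface

Orientations are given as a rotation vector (axis times angle).
In Python, from bench import r gives the robot as it stands.
- The arm moves only by the tool send_rows, never from a script. Its argument "deltas" is a list of rows, each an object of numbers: "dx", "dy", "dz": the shift along the world's x, y, z in mm; "rx", "ry", "rz": the turn, a rotation vector about the world's x, y, z in degrees. A call has 1 to 5 rows; each row is the pose to reach, as a shift and turn from the pose commanded when the call began; what a row does not reach only later rows make up. A row lasts 1/12 s, in which the tool goes at most 41.7 mm and 7.16 degrees, less where a joint would pass 70% of its speed; a pose out of reach is approached as far as the arm can. A call with a gripper value outside its range is refused whole. "jaw" is the finger opening in mm, from 0 to 85.4, set as the call begins (left out, the last holds). The fingers move at their own pace and stop on an object; "newtons" is the grip in N (left out, the last holds). Time passes only in rows, so rows that repeat a pose let the fingers close. It gives the time, the measured TCP pose, the force, the opening and the grip force at its end, in the units of the state.
- r.get_obs(): the state, without advancing time (a new reading comes with each control period).
- r.grab_frame(name): name is "side" or "top" or "wrist"; returns a dict with "frame" (480x640x3 uint8, blue, green, red), "z_map" (480x640 float32, m along the optical axis (not along the pixel's ray), 0 where there is no reading), "vertical_fov" (degrees; the focal length in pixels is half the picture's height over the tangent of half this angle, whatever the lens; pixels are square), "cx", "cy" (the principal point, pixels), "xyz" and "orientation" of the camera in the world. Camera axes: x right, y down, z forward; pixel columns grow to the right and rows downward; lengths in m; the calibration is good to about 2 mm. A picture is of the moment at which its call begins.
- r.hand_in(): hands the job in; it is judged then, once.
The state is a dict: "clock": time; "joints": joint angles; "qvel": joint speeds; "tau": joint torques, N m; "tcp_pos": TCP position; "orientation": TCP orientation; "contact_force": force on the tool from outside, world axes, zero at the start; "moment": the same for the moment, N m; "grip_width": finger opening in m; "gripper_force": force on a finger pad.
Only numpy, scipy, OpenCV 4.12 (cv2) and the standard library are available. Lean on these libraries where they do the work, as an engineer would, in place of code of your own. Each camera call takes 0.05 s, during which the arm holds its last target. There are 200 camera calls.

## Working session

There is one attempt and no reset: what is moved stays moved. The work goes in short steps, Python scripts to look and compute and a tool call to move; the robot and the scene stay as the last step left them, time stands still between calls to the robot, and variables do not carry over. Pictures are saved under pics/ and viewed, at most 10 in all, crops included, and the job is handed in when it is done.

Besides the shell and the picture viewer there is one more tool, called after ">>>" as name(argument=value, ...) on one line, values as JSON. send_rows: Moves the arm, as the interface text tells. Its arguments: {"type":"object","properties":{"deltas":{"type":"array","items":{"type":"object","properties":{"dx":{"type":"number"},"dy":{"type":"number"},"dz":{"type":"number"},"rx":{"type":"number"},"ry":{"type":"number"},"rz":{"type":"number"}}}},"jaw":{"type":"number"},"newtons":{"type":"number"}},"required":["deltas"]}

```bash
mkdir -p pics
cat > h.py <<'E'
import numpy as np, cv2
from scipy.spatial.transform import Rotation as R
from bench import r
def cam(n):
    d=r.grab_frame(n); z=d["z_map"]; f=240/np.tan(np.radians(d["vertical_fov"])/2)
    v,u=np.mgrid[:480,:640]
    P=np.stack([(u-d["cx"])/f*z,(v-d["cy"])/f*z,z],-1)
    o=np.array(d["orientation"]); 
    M=R.from_rotvec(o).as_matrix() if o.size==3 else o.reshape(3,3)
    W=P@M.T+np.array(d["xyz"]); W[z==0]=np.nan
    return d["frame"],W,d
E
python3 - <<'E'
from h import *
for n in("top","side"):
    f,W,d=cam(n); cv2.imwrite(f"pics/{n}0.png",f); np.save(f"{n}0.npy",W); print(n,d["xyz"],d["orientation"],d["vertical_fov"])
print(r.get_obs())
E
```

```text
top [0.40414756 0.04070163 1.16748631] [-2.24031988  1.96554153 -0.19431141] 49.10116043747978
side [ 0.12096971 -0.74580384  0.7621489 ] [-2.14115394  0.54747733 -0.31065224] 56.50345338497174
{'clock': 0.1, 'joints': array([-1.21008526,  0.47770501,  0.02239224,  1.55634917, -0.01154228,
        1.10929046, -0.0830977 ]), 'qvel': array([-0.00102094, -0.00125197,  0.00161649, -0.00237095,  0.0002273 ,
       -0.00031326,  0.00093707]), 'tau': array([ 3.93728682e-03, -5.97760427e+01,  1.61345132e+00, -2.81954849e+01,
        1.27504629e-02,  5.01527640e-03,  1.08142615e-05]), 'tcp_pos': array([0.30475647, 0.60165609, 0.21013368]), 'orientation': array([-7.29678880e-01, -3.05539331e+00,  2.51263976e-03]), 'contact_force': array([-0.4480935 , -0.08045886, -0.21797439]), 'moment': array([-0.03681428, -0.00357678,  0.03459475]), 'gripper_force': 0.0, 'grip_width': 0.08552262324101327}
```

View pics/top0.png

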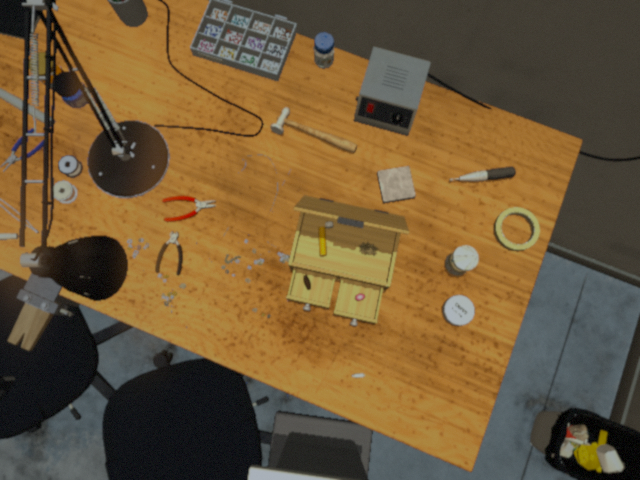

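View pics/side0.png

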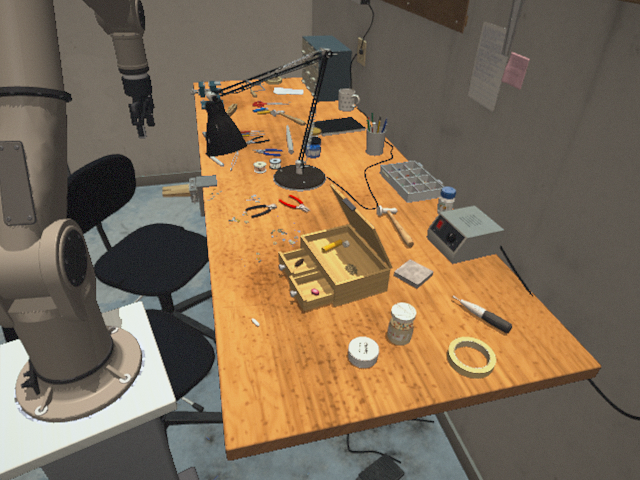

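The stone (pink) is in the right drawer, at about (360,296) in the top view. The bead (dark) is in the left drawer at (307,284). The knobs are near (306,307) and (353,321), and the lid leans up with its steel plate at about (350,222).

Run:
```python
from h import *
np.set_printoptions(precision=4,suppress=True)
W=np.load("top0.npy")
f=cv2.imread("pics/top0.png")
cv2.imwrite("pics/crop.png",cv2.resize(f[190:335,275:490],None,fx=3.6,fy=3.6,interpolation=cv2.INTER_CUBIC))
for n,(u,v) in dict(knL=(306,307),knR=(353,321),stone=(360,296),bead=(307,284),plate=(350,222),plate2=(351,224),edgeL=(300,200),edgeR=(405,219),jar=(463,259),tin=(459,310),cut=(172,255)).items(): print(n,W[v,u])
# yaw and chest: fit rect to points in tray-rim height band
S=np.load("side0.npy")
for nm,X in(("top",W),("side",S)):
    P=X.reshape(-1,3); P=P[np.isfinite(P).all(1)]
    c=W[260,350,:2]
    near=P[(np.hypot(*(P[:,:2]-c).T)<.2)]
    rim=near[(abs(near[:,2]-.072)<.004)]
    print(nm,len(rim)); q=cv2.minAreaRect((rim[:,:2]*1000).astype(np.float32)); print(q, cv2.boxPoints(q))
    lid=near[near[:,2]>.085]; lid=lid[(lid[:,2]<.25)]
    m=np.median(lid,0); 
    # robust plane
    L=lid
    for _ in range(8):
        m=L.mean(0); n=np.linalg.svd(L-m,full_matrices=False)[2][2]; L=lid[abs((lid-m)@n)<.006]
    print("lid",len(lid),len(L),m,n,lid[:,2].max())
    fr=near[(abs(near[:,2]-.044)<.004)]; q=cv2.minAreaRect((fr[:,:2]*1000).astype(np.float32)); print("drawer tops",len(fr),q,cv2.boxPoints(q))
```

```text
knL [0.4931 0.0851 0.0317]
knR [ 0.4766 -0.0188  0.0306]
stone [ 0.5331 -0.0282  0.0196]
bead [0.5434 0.09   0.0256]
plate [0.646  0.0179 0.2149]
plate2 [0.6431 0.0156 0.2123]
edgeL [0.6966 0.122  0.1433]
edgeR [ 0.7239 -0.1112 -0.0002]
jar [ 0.6311 -0.2293  0.082 ]
tin [ 0.5298 -0.2424  0.029 ]
cut [0.5715 0.4013 0.0045]
top 783
((623.6138916015625, 20.372581481933594), (220.21522521972656, 118.96376037597656), 85.08502197265625) [[554.917  -84.2339]
 [673.4434 -94.4264]
 [692.3108 124.9791]
 [573.7844 135.1716]]
lid 1953 1898 [0.6757 0.0153 0.1656] [ 0.8858 -0.077   0.4576] 0.22025553680897703
drawer tops 1475 ((588.3067016601562, 20.433395385742188), (210.67222595214844, 202.53379821777344), 85.0941162109375) [[478.4025 -75.8566]
 [680.1944 -93.1771]
 [698.2109 116.7233]
 [496.419  134.0439]]
side 507
((636.5036010742188, 16.073753356933594), (221.93292236328125, 152.2197265625), 85.2139663696289) [[ 551.4006  -88.1556]
 [ 703.0896 -100.856 ]
 [ 721.6066  120.3031]
 [ 569.9176  133.0035]]
lid 993 985 [ 0.6678 -0.0057  0.1587] [-0.9013  0.0707 -0.4274] 0.2152156608611413
drawer tops 1844 ((597.0618286132812, 16.65149688720703), (221.3785400390625, 226.66502380371094), 84.79804992675781) [[ 474.1603  -83.3064]
 [ 699.8917 -103.8573]
 [ 719.9634  116.6094]
 [ 494.2319  137.1603]]
```

View pics/crop.png

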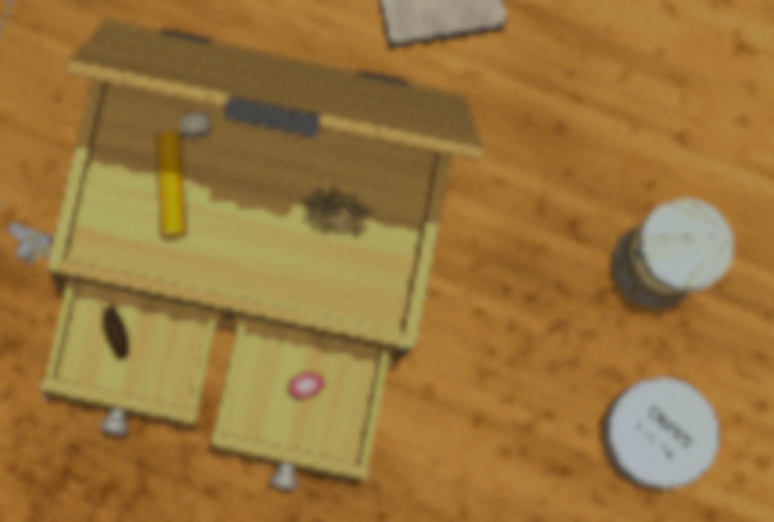

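Run:
```python
from h import *
np.set_printoptions(precision=3,suppress=True)
ex=np.array([.9964,-.0849]);ey=np.array([.0849,.9964]);c=np.array([.637,.0178])
for nm in("top","side"):
    W=np.load(nm+"0.npy"); P=W.reshape(-1,3);P=P[np.isfinite(P).all(1)]
    l=np.c_[(P[:,:2]-c)@ex,(P[:,:2]-c)@ey,P[:,2]]*1000
    for s in(1,-1):
        k=l[(abs(l[:,1]-53*s)<12)&(l[:,0]<-100)&(l[:,0]>-220)&(l[:,2]>15)&(l[:,2]<60)]
        d=l[(abs(l[:,1]-53*s)<60)&(abs(abs(l[:,1]-53*s)-27)<15)&(l[:,0]<-100)&(l[:,0]>-220)&(l[:,2]>38)&(l[:,2]<50)]
        kk=k[k[:,0]<d[:,0].min()-4]
        print(nm,s,"minx",np.sort(k[:,0])[:4],"front x",np.percentile(d[:,0],[1,5]),"knob y",kk.mean(0),len(kk),"drawer y",d[:,1].min(),d[:,1].max())
    b=P[(P[:,2]>.1)&(P[:,0]>.15)&(P[:,0]<.75)&(P[:,1]<.75)&(P[:,1]>.15)]
    print("tall",len(b)); 
    for y in np.arange(.15,.75,.1):
        q=b[(b[:,1]>=y)&(b[:,1]<y+.1)]
        if len(q): print("y%.2f"%y,len(q),q.min(0),q.max(0))
```

```text
top 1 minx [-153.681 -153.634 -153.506 -152.52 ] front x [-139.769 -139.553] knob y [-149.433   54.698   32.812] 29 drawer y 11.023620259691597 94.9667373895121
top -1 minx [-164.034 -163.932 -163.823 -163.475] front x [-150.05  -149.801] knob y [-159.695  -51.158   32.876] 32 drawer y -94.96451114944524 -11.522228107924944
tall 7586
y0.35 1592 [0.446 0.411 0.198] [0.558 0.45  0.284]
y0.45 5544 [0.263 0.45  0.194] [0.75  0.55  0.409]
y0.55 450 [0.281 0.55  0.246] [0.75  0.566 0.403]
side 1 minx [-156.531 -156.418 -156.141 -156.099] front x [-142.837 -142.589] knob y [-153.341   50.212   26.943] 23 drawer y 11.512440898251414 94.75511261619275
side -1 minx [-167.062 -166.845 -166.294 -166.29 ] front x [-153.215 -152.628] knob y [-163.258  -56.4     27.862] 26 drawer y -94.87751623305716 -12.136233402664814
tall 6513
y0.35 1029 [0.209 0.397 0.198] [0.553 0.45  0.616]
y0.45 2568 [0.216 0.45  0.19 ] [0.75  0.55  0.607]
y0.55 2893 [0.236 0.55  0.241] [0.749 0.65  0.591]
y0.65 23 [0.338 0.65  0.288] [0.348 0.661 0.33 ]
```

Run:
```python
from h import *
d=r.grab_frame("top"); M=R.from_rotvec(d["orientation"]).as_matrix(); f=240/np.tan(np.radians(d["vertical_fov"])/2)
for p in([.305,.602,.2],[.305,.602,.3],[.4,0,0],[.3,.3,.3]):
    q=M.T@(np.array(p)-d["xyz"]); print(p,q[:2]/q[2]*f+[d["cx"],d["cy"]])
print(d["cx"],d["cy"],(d["z_map"]==0).sum())
P=np.vstack([np.load(n+"0.npy").reshape(-1,3) for n in("top","side")]);P=P[np.isfinite(P).all(1)&(P[:,2]>.1)]
print("cells x(lo) rows, y cols .2...75: max z cm")
for x in np.arange(.1,.7,.05): print("%.2f"%x,[ (lambda q:"%d-%d"%(q.min()*100,q.max()*100) if len(q)>2 else ".")(P[(P[:,0]>=x)&(P[:,0]<x+.05)&(P[:,1]>=y)&(P[:,1]<y+.05),2]) for y in np.arange(-.3,.75,.05)])
```

```text
[0.305, 0.602, 0.2] [  4.60251996 365.7146303 ]
[0.305, 0.602, 0.3] [-31.9896074  367.35543867]
[0.4, 0, 0] [339.42913773 355.9511485 ]
[0.3, 0.3, 0.3] [151.24340449 395.9902159 ]
318.670092368099 243.78758549847404 1244
cells x(lo) rows, y cols .2...75: max z cm
0.10 ['.', '.', '.', '.', '.', '.', '.', '44-62', '50-65', '62-64', '.', '.', '.', '.', '.', '.', '.', '.', '.', '.', '.']
0.15 ['.', '.', '.', '.', '.', '.', '.', '.', '.', '.', '.', '.', '.', '.', '.', '.', '.', '.', '.', '.', '.']
0.20 ['.', '.', '.', '.', '.', '.', '.', '.', '.', '.', '.', '.', '.', '61-61', '58-61', '56-60', '54-57', '53-56', '.', '.', '.']
0.25 ['.', '.', '.', '.', '.', '.', '.', '.', '.', '.', '.', '.', '.', '.', '58-61', '55-60', '24-57', '24-54', '35-51', '.', '.']
0.30 ['.', '.', '.', '.', '.', '.', '.', '.', '.', '.', '.', '.', '.', '.', '.', '57-60', '52-59', '29-59', '24-40', '28-32', '.']
0.35 ['.', '.', '.', '.', '.', '.', '.', '.', '.', '.', '.', '.', '.', '.', '.', '.', '.', '51-58', '51-58', '.', '.']
0.40 ['.', '.', '.', '.', '.', '.', '.', '.', '.', '.', '.', '.', '.', '.', '19-21', '19-25', '.', '.', '.', '.', '.']
0.45 ['.', '.', '.', '.', '.', '.', '.', '.', '.', '.', '.', '.', '.', '.', '19-28', '21-37', '26-36', '.', '.', '.', '.']
0.50 ['.', '.', '.', '.', '.', '.', '.', '.', '.', '.', '.', '.', '.', '.', '20-28', '22-36', '25-36', '.', '.', '.', '.']
0.55 ['.', '.', '.', '.', '.', '.', '.', '.', '.', '.', '.', '.', '.', '.', '20-22', '20-37', '35-37', '.', '.', '.', '.']
0.60 ['.', '.', '.', '.', '18-21', '18-21', '19-22', '.', '.', '.', '.', '.', '.', '.', '.', '36-37', '36-38', '37-38', '.', '.', '.']
0.65 ['.', '.', '.', '.', '10-20', '10-21', '10-21', '10-21', '10-21', '.', '.', '.', '.', '.', '.', '.', '37-39', '37-39', '.', '.', '.']
```

>>> send_rows(deltas=[{"dx":-1,"dy":-38},{"dx":-2,"dy":-76},{"dx":-3,"dy":-114},{"dx":-4,"dy":-152},{"dx":-5,"dy":-190}], jaw=0)

```text
$.deltas[0]: bad value
```

>>> send_rows(deltas=[{"dx":11,"dy":-30,"rz":4.4},{"dx":22,"dy":-60,"rz":8.8},{"dx":33,"dy":-90,"rz":13.2},{"dx":45,"dy":-122,"rz":17.5},{"dx":60,"dy":-150,"rz":21.9}])

```text
$.deltas[0]: bad value
```

>>> send_rows(deltas=[{"dx":18,"dy":-35},{"dx":36,"dy":-70},{"dx":50,"dy":-105},{"dx":58,"dy":-140},{"dx":65,"dy":-175}])

```text
$.deltas[0]: bad value
```

>>> send_rows(deltas=[{"dx":5,"dy":-36},{"dx":10,"dy":-72},{"dx":15,"dy":-106},{"dx":15,"dy":-106},{"dx":15,"dy":-106}])

```text
$.deltas[0]: bad value
```

Every row probably needs all six keys.

>>> send_rows(deltas=[{"dx":-1,"dy":-38,"dz":0,"rx":0,"ry":0,"rz":0},{"dx":-2,"dy":-76,"dz":0,"rx":0,"ry":0,"rz":0},{"dx":-3,"dy":-114,"dz":0,"rx":0,"ry":0,"rz":0},{"dx":-4,"dy":-152,"dz":0,"rx":0,"ry":0,"rz":0},{"dx":-5,"dy":-190,"dz":0,"rx":0,"ry":0,"rz":0}], jaw=0)

```text
clock: 0.57
tcp_pos: [0.2996, 0.4101, 0.2106]
orientation: [-0.73, -3.056, 0.001]
contact_force: [-0.4, 0.6, -0.2]
grip_width: 0.0253
gripper_force: 0.0
```

>>> send_rows(deltas=[{"dx":11,"dy":-30,"dz":0,"rx":0,"ry":0,"rz":4.4},{"dx":22,"dy":-60,"dz":0,"rx":0,"ry":0,"rz":8.8},{"dx":33,"dy":-90,"dz":0,"rx":0,"ry":0,"rz":13.2},{"dx":45,"dy":-122,"dz":0,"rx":0,"ry":0,"rz":17.5},{"dx":60,"dy":-150,"dz":0,"rx":0,"ry":0,"rz":21.9}])

```text
clock: 0.98
tcp_pos: [0.3597, 0.26, 0.2109]
orientation: [-0.13, -3.138, 0.001]
contact_force: [0.3, -0.1, -0.4]
grip_width: 0.0
gripper_force: 0.0
```

>>> send_rows(deltas=[{"dx":18,"dy":-35,"dz":0,"rx":0,"ry":0,"rz":0},{"dx":36,"dy":-70,"dz":0,"rx":0,"ry":0,"rz":0},{"dx":50,"dy":-105,"dz":0,"rx":0,"ry":0,"rz":0},{"dx":58,"dy":-140,"dz":0,"rx":0,"ry":0,"rz":0},{"dx":65,"dy":-175,"dz":0,"rx":0,"ry":0,"rz":0}])

```text
clock: 1.4
tcp_pos: [0.4253, 0.0852, 0.2111]
orientation: [0.137, 3.138, 0.0]
contact_force: [0.5, 0.9, -0.7]
grip_width: -0.0001
gripper_force: 0.0
```

>>> send_rows(deltas=[{"dx":5,"dy":-36,"dz":0,"rx":0,"ry":0,"rz":0},{"dx":10,"dy":-72,"dz":0,"rx":0,"ry":0,"rz":0},{"dx":17,"dy":-106,"dz":0,"rx":0,"ry":0,"rz":0},{"dx":17,"dy":-106,"dz":0,"rx":0,"ry":0,"rz":0}])

```text
clock: 1.73
tcp_pos: [0.4423, -0.0255, 0.2113]
orientation: [0.15, 3.137, -0.003]
contact_force: [0.4, -0.4, 0.6]
grip_width: 0.0001
gripper_force: 0.0
```

>>> send_rows(deltas=[{"dx":0,"dy":0,"dz":-36,"rx":0,"ry":0,"rz":0},{"dx":0,"dy":0,"dz":-72,"rx":0,"ry":0,"rz":0},{"dx":0,"dy":0,"dz":-108,"rx":0,"ry":0,"rz":0},{"dx":0,"dy":0,"dz":-144,"rx":0,"ry":0,"rz":0},{"dx":0,"dy":0,"dz":-168,"rx":0,"ry":0,"rz":0}])

```text
clock: 2.15
tcp_pos: [0.4404, -0.0187, 0.0404]
orientation: [-0.136, -3.136, 0.001]
contact_force: [-0.1, -1.3, -0.3]
grip_width: 0.0001
gripper_force: 0.0
```

>>> send_rows(deltas=[{"dx":0,"dy":0,"dz":-10,"rx":0,"ry":0,"rz":0},{"dx":0,"dy":0,"dz":-10,"rx":0,"ry":0,"rz":0},{"dx":0,"dy":0,"dz":-10,"rx":0,"ry":0,"rz":0}])

```text
clock: 2.4
tcp_pos: [0.4422, -0.0188, 0.0334]
orientation: [-0.136, -3.138, 0.0]
contact_force: [0.3, 0.5, 0.3]
grip_width: -0.0
gripper_force: 0.0
```

>>> send_rows(deltas=[{"dx":6,"dy":-0.5,"dz":0,"rx":0,"ry":0,"rz":0},{"dx":12,"dy":-1,"dz":0,"rx":0,"ry":0,"rz":0},{"dx":18,"dy":-1.5,"dz":0,"rx":0,"ry":0,"rz":0},{"dx":25,"dy":-2.1,"dz":0,"rx":0,"ry":0,"rz":0},{"dx":32,"dy":-2.7,"dz":0,"rx":0,"ry":0,"rz":0}])

```text
clock: 2.82
tcp_pos: [0.4754, -0.0214, 0.0337]
orientation: [0.136, 3.137, 0.001]
contact_force: [-0.5, 0.2, -0.0]
grip_width: 0.0001
gripper_force: 0.0
```

>>> send_rows(deltas=[{"dx":8,"dy":-0.7,"dz":0,"rx":0,"ry":0,"rz":0},{"dx":16,"dy":-1.4,"dz":0,"rx":0,"ry":0,"rz":0},{"dx":24,"dy":-2,"dz":0,"rx":0,"ry":0,"rz":0},{"dx":32,"dy":-2.7,"dz":0,"rx":0,"ry":0,"rz":0},{"dx":38,"dy":-3.2,"dz":0,"rx":0,"ry":0,"rz":0}])

```text
clock: 3.23
tcp_pos: [0.5131, -0.0248, 0.033]
orientation: [0.136, 3.138, -0.0]
contact_force: [1.2, 0.1, 0.4]
grip_width: 0.0003
gripper_force: 0.0
```

>>> send_rows(deltas=[{"dx":4,"dy":-0.3,"dz":0,"rx":0,"ry":0,"rz":0},{"dx":8,"dy":-0.7,"dz":0,"rx":0,"ry":0,"rz":0},{"dx":12,"dy":-1,"dz":0,"rx":0,"ry":0,"rz":0},{"dx":15,"dy":-1.3,"dz":0,"rx":0,"ry":0,"rz":0},{"dx":17,"dy":-1.4,"dz":0,"rx":0,"ry":0,"rz":0}])

```text
clock: 3.65
tcp_pos: [0.5292, -0.0261, 0.033]
orientation: [-0.136, -3.139, -0.0]
contact_force: [-0.2, -0.5, 0.4]
grip_width: 0.0001
gripper_force: 0.0
```

>>> send_rows(deltas=[{"dx":1.5,"dy":-0.1,"dz":0,"rx":0,"ry":0,"rz":0},{"dx":3,"dy":-0.2,"dz":0,"rx":0,"ry":0,"rz":0},{"dx":4,"dy":-0.3,"dz":0,"rx":0,"ry":0,"rz":0}])

```text
clock: 3.9
tcp_pos: [0.533, -0.0264, 0.033]
orientation: [-0.136, -3.139, -0.0]
contact_force: [-0.6, -0.1, -0.0]
grip_width: -0.0003
gripper_force: 0.0
```

Run:
```python
from h import *
o=r.get_obs(); print(o["contact_force"],o["tcp_pos"])
f,W,d=cam("side"); cv2.imwrite("pics/s1.png",cv2.resize(f[180:340,220:430],None,fx=3.6,fy=3.6))
```

```text
[-0.61259043 -0.08620109 -0.03808695] [ 0.53301833 -0.02638096  0.03302757]
```

View pics/s1.png

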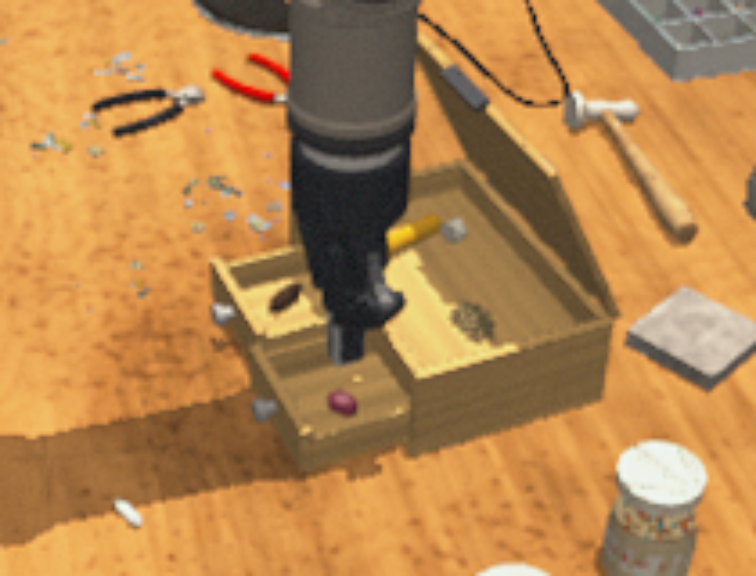

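The picture shows the fingers at (345,345), apparently over the inside of the right drawer. The drawer is still open, with its knob at (265,408), so I'll check where the fingertips really are.

Run:
```python
from h import *
np.set_printoptions(precision=3,suppress=True)
f,W,d=cam("side")
for u,v in((345,350),(345,335),(335,355),(375,300),(345,400),(265,408),(310,430),(350,100)): print((u,v),W[int(180+v/3.6),int(220+u/3.6)])
M=R.from_rotvec(d["orientation"]).as_matrix(); F=240/np.tan(np.radians(d["vertical_fov"])/2)
o=r.get_obs()
for p in(o["tcp_pos"],o["tcp_pos"]-[0,0,.011]):
    q=M.T@(p-d["xyz"]); print(p,(q[:2]/q[2]*F+[d["cx"],d["cy"]]-[220,180])*3.6)
f2,W2,d2=cam("top"); cv2.imwrite("pics/t1.png",cv2.resize(f2[190:350,265:475],None,fx=3.6,fy=3.6))
```

```text
(345, 350) [ 0.523 -0.043  0.074]
(345, 335) [ 0.524 -0.04   0.084]
(335, 355) [ 0.523 -0.033  0.063]
(375, 300) [ 0.522 -0.083  0.145]
(345, 400) [ 0.531 -0.03   0.016]
(265, 408) [ 0.473 -0.024  0.029]
(310, 430) [ 0.502 -0.038  0.008]
(350, 100) [ 0.513 -0.061  0.28 ]
[ 0.533 -0.026  0.033] [342.522 376.584]
[ 0.533 -0.026  0.022] [342.249 388.66 ]
```

View pics/t1.png

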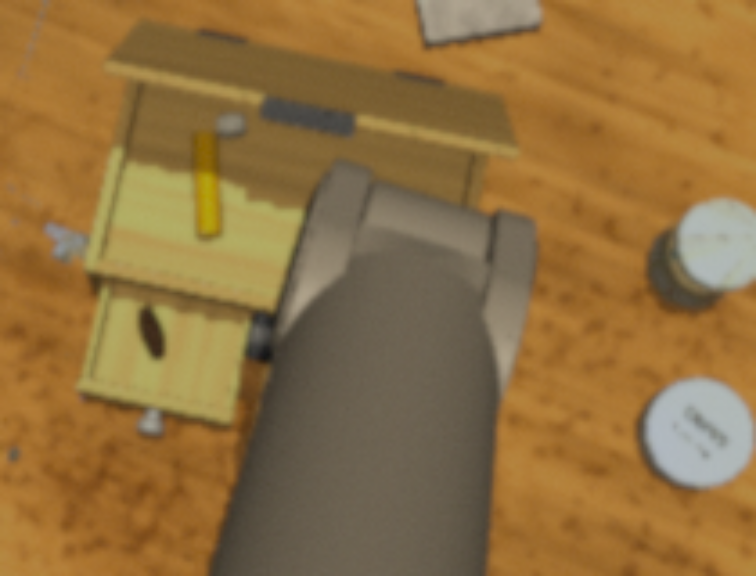

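Run:
```python
from h import *
np.set_printoptions(precision=3,suppress=True)
f,W,d=cam("side"); W0=np.load("side0.npy"); f0=cv2.imread("pics/side0.png")
df=(np.linalg.norm(W-W0,axis=-1)>.015)&(W[...,2]<.2)&(np.hypot(W[...,0]-.533,W[...,1]+.026)<.1)
q=W[df]; print(df.sum(), np.histogram(q[:,2],bins=np.arange(0,.2,.01)))
s=q[np.argsort(q[:,2])[:25]];print(s[::2])
P=W0.reshape(-1,3);q=P[(np.hypot(P[:,0]-.305,P[:,1]-.602)<.08)&(P[:,2]>.1)];s=q[np.argsort(q[:,2])];print("start",s[:12:2])
f,W,d=cam("wrist"); print(d["xyz"],d["orientation"],d["vertical_fov"]); cv2.imwrite("pics/w1.png",f)
```

```text
936 (array([  0,   0,   0,   0,   0,  11,  38,  31,  16,  27,  52,  50,  70,
        76, 115,  95,  54,  40, 112]), array([0.  , 0.01, 0.02, 0.03, 0.04, 0.05, 0.06, 0.07, 0.08, 0.09, 0.1 ,
       0.11, 0.12, 0.13, 0.14, 0.15, 0.16, 0.17, 0.18, 0.19]))
[[ 0.585 -0.043 -0.936]
 [ 0.626 -0.018 -0.935]
 [ 0.619 -0.037 -0.933]
 [ 0.6    0.029 -0.931]
 [ 0.564  0.044 -0.931]
 [ 0.599 -0.033 -0.93 ]
 [ 0.5    0.029 -0.929]
 [ 0.532 -0.014 -0.92 ]
 [ 0.573  0.014 -0.918]
 [ 0.544  0.024 -0.916]
 [ 0.535  0.015 -0.915]
 [ 0.506  0.009 -0.914]
 [ 0.582 -0.053 -0.907]]
start [[0.28  0.56  0.241]
 [0.275 0.561 0.241]
 [0.331 0.636 0.241]
 [0.287 0.553 0.242]
 [0.282 0.555 0.242]
 [0.32  0.638 0.242]]
[ 0.461 -0.02   0.195] [2.146 1.969 0.289] 64.30866549017212
```

View pics/w1.png

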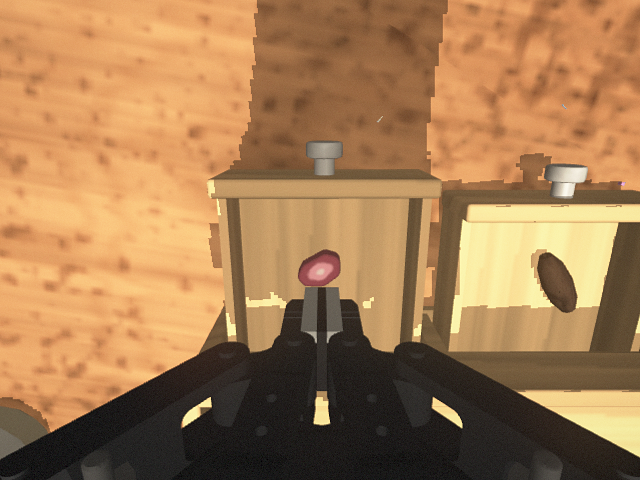

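The fingertips really sit about 33 mm higher than documented: the tip is near TCP + 22 mm, and it read 0.241 at the start and 0.055 now. They passed over the drawer front without touching anything. I'll back out and redo the push lower.

>>> send_rows(deltas=[{"dx":0,"dy":0,"dz":20,"rx":0,"ry":0,"rz":0},{"dx":-25,"dy":2.1,"dz":30,"rx":0,"ry":0,"rz":0},{"dx":-60,"dy":5.1,"dz":30,"rx":0,"ry":0,"rz":0},{"dx":-92,"dy":7.8,"dz":30,"rx":0,"ry":0,"rz":0},{"dx":-92,"dy":7.8,"dz":20,"rx":0,"ry":0,"rz":0}])

```text
clock: 4.57
tcp_pos: [0.4343, -0.0185, 0.0532]
orientation: [-0.137, -3.133, -0.002]
contact_force: [-0.6, 0.0, 0.3]
grip_width: -0.0
gripper_force: 0.0
```

>>> send_rows(deltas=[{"dx":0,"dy":0,"dz":-20,"rx":0,"ry":0,"rz":0},{"dx":0,"dy":0,"dz":-40,"rx":0,"ry":0,"rz":0},{"dx":0,"dy":0,"dz":-55,"rx":0,"ry":0,"rz":0},{"dx":0,"dy":0,"dz":-58,"rx":0,"ry":0,"rz":0},{"dx":0,"dy":0,"dz":-58,"rx":0,"ry":0,"rz":0}])

```text
clock: 4.98
tcp_pos: [0.4402, -0.0188, -0.0057]
orientation: [-0.136, -3.136, 0.001]
contact_force: [-0.1, 0.3, -0.4]
grip_width: -0.0
gripper_force: 0.0
```

Run:
```python
from h import *
np.set_printoptions(precision=3,suppress=True)
f,W,d=cam("side"); o=r.get_obs();print(o["tcp_pos"])
W0=np.load("side0.npy")
df=(np.linalg.norm(W-W0,axis=-1)>.012)&(W[...,2]<.2)&(W[...,2]>.005)&(np.hypot(W[...,0]-.44,W[...,1]+.019)<.06)
q=W[df];s=q[np.argsort(q[:,2])];print(len(s),s[:14])
cv2.imwrite("pics/s2.png",cv2.resize(f[180:340,220:430],None,fx=3.6,fy=3.6))
```

```text
[ 0.441 -0.019 -0.005]
1227 [[ 0.43  -0.024  0.012]
 [ 0.432 -0.026  0.013]
 [ 0.433 -0.023  0.013]
 [ 0.44  -0.027  0.014]
 [ 0.431 -0.023  0.014]
 [ 0.447 -0.028  0.015]
 [ 0.429 -0.023  0.018]
 [ 0.435 -0.031  0.019]
 [ 0.443 -0.032  0.019]
 [ 0.432 -0.026  0.019]
 [ 0.428 -0.017  0.02 ]
 [ 0.432 -0.032  0.021]
 [ 0.429 -0.027  0.022]
 [ 0.439 -0.034  0.022]]
```

View pics/s2.png

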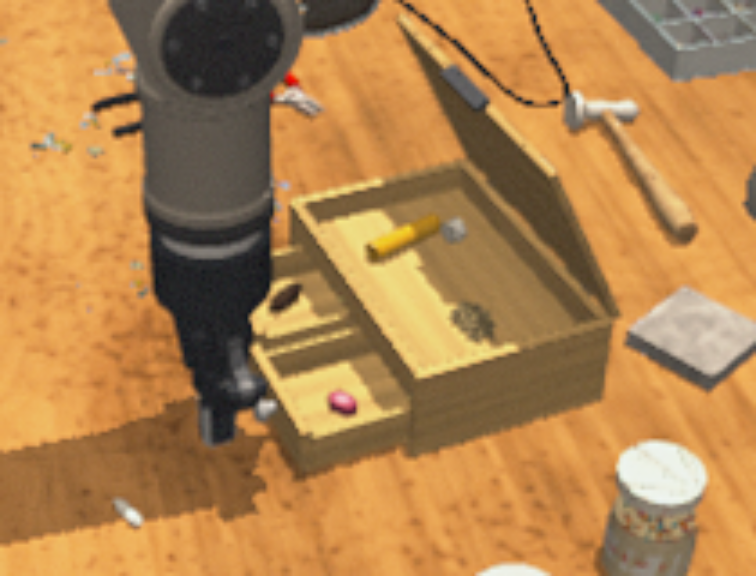

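The fingertips, at (215,440), are now low and just in front of the right knob at (265,408), with the tip at z ≈ 14 mm. Now I'll push.

>>> send_rows(deltas=[{"dx":6,"dy":-0.5,"dz":0,"rx":0,"ry":0,"rz":0},{"dx":12,"dy":-1,"dz":0,"rx":0,"ry":0,"rz":0},{"dx":18,"dy":-1.5,"dz":0,"rx":0,"ry":0,"rz":0},{"dx":25,"dy":-2.1,"dz":0,"rx":0,"ry":0,"rz":0},{"dx":32,"dy":-2.7,"dz":0,"rx":0,"ry":0,"rz":0}])

```text
clock: 5.45
tcp_pos: [0.4738, -0.0212, -0.0047]
orientation: [0.136, 3.138, 0.0]
contact_force: [-1.0, 0.4, 0.7]
grip_width: -0.0
gripper_force: 0.8
```

>>> send_rows(deltas=[{"dx":8,"dy":-0.7,"dz":0,"rx":0,"ry":0,"rz":0},{"dx":16,"dy":-1.4,"dz":0,"rx":0,"ry":0,"rz":0},{"dx":24,"dy":-2,"dz":0,"rx":0,"ry":0,"rz":0},{"dx":32,"dy":-2.7,"dz":0,"rx":0,"ry":0,"rz":0},{"dx":38,"dy":-3.2,"dz":0,"rx":0,"ry":0,"rz":0}])

```text
clock: 5.87
tcp_pos: [0.5121, -0.0246, -0.005]
orientation: [0.136, 3.138, -0.0]
contact_force: [-1.9, 0.4, 0.7]
grip_width: 0.0
gripper_force: 0.7
```

>>> send_rows(deltas=[{"dx":4,"dy":-0.3,"dz":0,"rx":0,"ry":0,"rz":0},{"dx":8,"dy":-0.7,"dz":0,"rx":0,"ry":0,"rz":0},{"dx":12,"dy":-1,"dz":0,"rx":0,"ry":0,"rz":0},{"dx":15,"dy":-1.3,"dz":0,"rx":0,"ry":0,"rz":0},{"dx":17,"dy":-1.4,"dz":0,"rx":0,"ry":0,"rz":0}])

```text
clock: 6.28
tcp_pos: [0.5282, -0.026, -0.0051]
orientation: [-0.136, -3.138, 0.0]
contact_force: [-2.7, -0.0, 0.4]
grip_width: 0.0006
gripper_force: 0.6
```

>>> send_rows(deltas=[{"dx":1,"dy":-0.1,"dz":0,"rx":0,"ry":0,"rz":0},{"dx":2,"dy":-0.2,"dz":0,"rx":0,"ry":0,"rz":0},{"dx":3,"dy":-0.3,"dz":0,"rx":0,"ry":0,"rz":0},{"dx":4,"dy":-0.3,"dz":0,"rx":0,"ry":0,"rz":0}])

```text
clock: 6.62
tcp_pos: [0.5318, -0.0263, -0.005]
orientation: [-0.136, -3.138, 0.0]
contact_force: [-1.1, -0.3, -0.7]
grip_width: -0.0002
gripper_force: 0.6
```

Still sliding. I'll go on in small steps until the force rises.

>>> send_rows(deltas=[{"dx":1,"dy":-0.1,"dz":0,"rx":0,"ry":0,"rz":0},{"dx":2,"dy":-0.2,"dz":0,"rx":0,"ry":0,"rz":0},{"dx":2.5,"dy":-0.2,"dz":0,"rx":0,"ry":0,"rz":0}])

```text
clock: 6.87
tcp_pos: [0.5339, -0.0264, -0.0051]
orientation: [-0.136, -3.137, -0.0]
contact_force: [-3.7, 0.3, 2.9]
grip_width: 0.0003
gripper_force: 2.0
```

>>> send_rows(deltas=[{"dx":1,"dy":-0.1,"dz":0,"rx":0,"ry":0,"rz":0},{"dx":2,"dy":-0.2,"dz":0,"rx":0,"ry":0,"rz":0},{"dx":2,"dy":-0.2,"dz":0,"rx":0,"ry":0,"rz":0}])

```text
clock: 7.12
tcp_pos: [0.5338, -0.0264, -0.0054]
orientation: [-0.136, -3.134, -0.001]
contact_force: [-8.2, 1.5, 5.9]
grip_width: -0.0
gripper_force: 4.0
```

>>> send_rows(deltas=[{"dx":-10,"dy":0.8,"dz":0,"rx":0,"ry":0,"rz":0},{"dx":-35,"dy":3,"dz":0,"rx":0,"ry":0,"rz":0},{"dx":-40,"dy":3.4,"dz":35,"rx":0,"ry":0,"rz":0},{"dx":-40,"dy":3.4,"dz":70,"rx":0,"ry":0,"rz":0},{"dx":-40,"dy":3.4,"dz":105,"rx":0,"ry":0,"rz":0}])

```text
clock: 7.53
tcp_pos: [0.4957, -0.0232, 0.101]
orientation: [-0.136, -3.139, 0.0]
contact_force: [1.4, 0.9, 0.6]
grip_width: 0.0001
gripper_force: 0.0
```

>>> send_rows(deltas=[{"dx":0,"dy":0,"dz":40,"rx":0,"ry":0,"rz":0},{"dx":0,"dy":0,"dz":80,"rx":0,"ry":0,"rz":0},{"dx":0,"dy":0,"dz":120,"rx":0,"ry":0,"rz":0},{"dx":0,"dy":0,"dz":160,"rx":0,"ry":0,"rz":0},{"dx":0,"dy":0,"dz":170,"rx":0,"ry":0,"rz":0}])

```text
clock: 7.95
tcp_pos: [0.5, -0.0233, 0.2767]
orientation: [0.136, 3.127, 0.005]
contact_force: [1.2, -0.9, 1.2]
grip_width: 0.0
gripper_force: 0.0
```

Run:
```python
from h import *
np.set_printoptions(precision=3,suppress=True)
f,W,d=cam("side"); o=r.get_obs();print(o["tcp_pos"])
ex=np.array([.9964,-.0849]);ey=np.array([.0849,.9964]);c=np.array([.637,.0178])
P=W.reshape(-1,3);P=P[np.isfinite(P).all(1)];l=np.c_[(P[:,:2]-c)@ex,(P[:,:2]-c)@ey,P[:,2]]*1000
for s in(1,-1):
    k=l[(abs(l[:,1]-53*s)<12)&(l[:,0]<-60)&(l[:,0]>-220)&(l[:,2]>15)&(l[:,2]<40)];print(s,np.sort(k[:,0])[:4])
t=l[(l[:,0]<110)&(l[:,0]>-40)&(abs(l[:,1])<100)&(l[:,2]>195)&(l[:,2]<225)]; print("lid top",t[:,2].max(), t[np.argmax(t[:,2])])
cv2.imwrite("pics/s3.png",cv2.resize(f[130:330,220:430],None,fx=3,fy=3))
```

```text
[ 0.5   -0.023  0.276]
1 [-157.017 -156.73  -156.715 -156.649]
-1 [-90.162 -89.676 -89.627 -89.527]
lid top 214.56769420543444 [ 11.541  14.906 214.568]
```

View pics/s3.png

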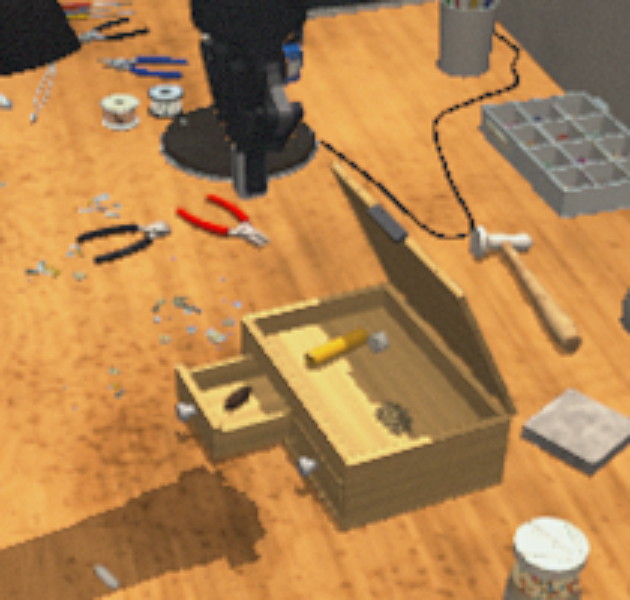

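The right drawer is shut (knob at (305,463)), the left is unchanged, and the lid still leans as it did. Next I'll go over and behind the lid.

>>> send_rows(deltas=[{"dx":40,"dy":7,"dz":0,"rx":0,"ry":0,"rz":0},{"dx":80,"dy":14,"dz":0,"rx":0,"ry":0,"rz":0},{"dx":120,"dy":21,"dz":0,"rx":0,"ry":0,"rz":0},{"dx":160,"dy":28,"dz":0,"rx":0,"ry":0,"rz":0},{"dx":200,"dy":36,"dz":0,"rx":0,"ry":0,"rz":0}])

```text
clock: 8.42
tcp_pos: [0.6981, 0.0133, 0.2685]
orientation: [-0.135, -3.138, -0.0]
contact_force: [1.2, 0.5, 1.2]
grip_width: 0.0001
gripper_force: 0.0
```

>>> send_rows(deltas=[{"dx":0,"dy":0,"dz":-20,"rx":0,"ry":0,"rz":0},{"dx":0,"dy":0,"dz":-50,"rx":0,"ry":0,"rz":0},{"dx":0,"dy":0,"dz":-80,"rx":0,"ry":0,"rz":0},{"dx":0,"dy":0,"dz":-105,"rx":0,"ry":0,"rz":0},{"dx":0,"dy":0,"dz":-105,"rx":0,"ry":0,"rz":0}])

```text
clock: 8.83
tcp_pos: [0.6923, 0.0131, 0.1576]
orientation: [-0.135, -3.128, 0.002]
contact_force: [-0.6, 0.3, -0.7]
grip_width: -0.0001
gripper_force: 0.0
```

Run:
```python
from h import *
np.set_printoptions(precision=4,suppress=True)
o=r.get_obs();p=o["tcp_pos"];print(p,o["contact_force"])
ex=np.array([.9964,-.0849])
for th in np.radians([66,60,54,48,42,36,30,24,18,12,8,4,0,-2]):
    s=.125; x=.075-s*np.cos(th)+.007*np.sin(th)+.011-.002; z=.072+s*np.sin(th)+.007*np.cos(th)-.020-.002
    w=np.array([.637,.0178])+x*ex
    print(round(np.degrees(th)),np.round(np.r_[w-p[:2],z-p[2]]*1000,1))
```

```text
[0.6923 0.0131 0.1576] [-0.5877  0.3243 -0.7436]
66 [-15.9   1.3   9.4]
60 [-27.8   2.3   4.1]
54 [-39.2   3.3  -2.4]
48 [-49.7   4.2 -10.1]
42 [-59.5   5.  -18.8]
36 [-68.3   5.8 -28.5]
30 [-76.    6.4 -39.1]
24 [-82.5   7.  -50.4]
18 [-87.9   7.4 -62.3]
12 [-92.    7.8 -74.8]
8 [-94.    8.  -83.3]
4 [-95.4   8.1 -91.9]
0 [ -96.1    8.1 -100.6]
-2 [ -96.3    8.2 -105. ]
```

>>> send_rows(deltas=[{"dx":-18,"dy":1.4,"dz":7,"rx":0,"ry":0,"rz":0},{"dx":-31,"dy":2.4,"dz":3,"rx":0,"ry":0,"rz":0},{"dx":-43,"dy":3.4,"dz":-3,"rx":0,"ry":0,"rz":0},{"dx":-54,"dy":4.3,"dz":-11,"rx":0,"ry":0,"rz":0},{"dx":-64,"dy":5,"dz":-20,"rx":0,"ry":0,"rz":0}])

```text
clock: 9.25
tcp_pos: [0.6332, 0.0178, 0.1465]
orientation: [0.136, 3.135, 0.001]
contact_force: [0.6, -0.5, 0.5]
grip_width: 0.0002
gripper_force: 0.6
```

Run:
```python
from h import *
o=r.get_obs();print(o["tcp_pos"],o["contact_force"])
f,W,d=cam("side"); cv2.imwrite("pics/s4.png",cv2.resize(f[130:330,220:430],None,fx=3,fy=3))
```

```text
[0.63322143 0.01782137 0.1465486 ] [ 0.59075249 -0.4733835   0.45677491]
```

View pics/s4.png

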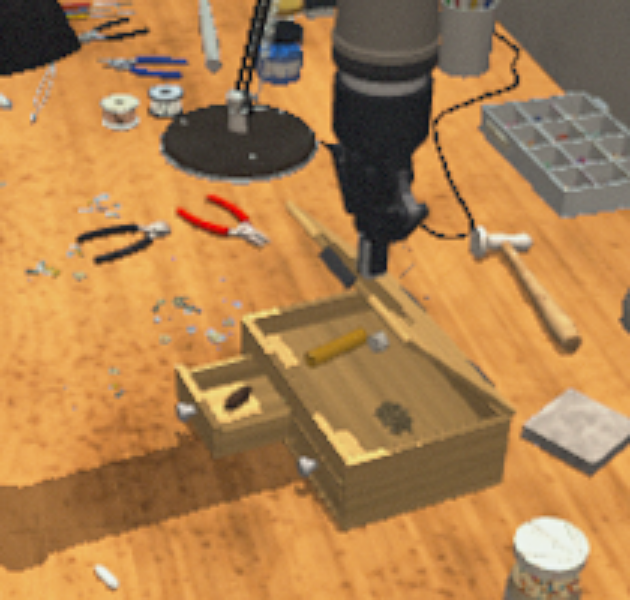

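The lid is swinging down, with the fingertips at (372,270) on its outer face. I'll keep going.

>>> send_rows(deltas=[{"dx":-9,"dy":0.8,"dz":-10,"rx":0,"ry":0,"rz":0},{"dx":-16,"dy":1.4,"dz":-21,"rx":0,"ry":0,"rz":0},{"dx":-23,"dy":2,"dz":-32,"rx":0,"ry":0,"rz":0},{"dx":-28,"dy":2.4,"dz":-44,"rx":0,"ry":0,"rz":0},{"dx":-32,"dy":2.8,"dz":-56,"rx":0,"ry":0,"rz":0}])

```text
clock: 9.72
tcp_pos: [0.6013, 0.0207, 0.0899]
orientation: [0.136, 3.136, 0.001]
contact_force: [-0.2, 0.9, 1.8]
grip_width: 0.0002
gripper_force: 0.5
```

>>> send_rows(deltas=[{"dx":-2,"dy":0.2,"dz":-8,"rx":0,"ry":0,"rz":0},{"dx":-3,"dy":0.3,"dz":-15,"rx":0,"ry":0,"rz":0},{"dx":-3,"dy":0.3,"dz":-20,"rx":0,"ry":0,"rz":0},{"dx":-3,"dy":0.3,"dz":-22,"rx":0,"ry":0,"rz":0}])

```text
clock: 10.05
tcp_pos: [0.5977, 0.0209, 0.0667]
orientation: [-0.136, -3.139, 0.0]
contact_force: [-0.4, 0.8, 1.1]
grip_width: 0.0001
gripper_force: 0.3
```

Expected contact when shut is at TCP z ≈ 0.058. I'll step down until the force rises.

>>> send_rows(deltas=[{"dx":0,"dy":0,"dz":-2,"rx":0,"ry":0,"rz":0},{"dx":0,"dy":0,"dz":-4,"rx":0,"ry":0,"rz":0},{"dx":0,"dy":0,"dz":-6,"rx":0,"ry":0,"rz":0}])

```text
clock: 10.3
tcp_pos: [0.5979, 0.0209, 0.0612]
orientation: [0.136, 3.138, 0.0]
contact_force: [-0.2, 0.2, 0.6]
grip_width: 0.0001
gripper_force: 0.3
```

>>> send_rows(deltas=[{"dx":0,"dy":0,"dz":-1,"rx":0,"ry":0,"rz":0},{"dx":0,"dy":0,"dz":-2,"rx":0,"ry":0,"rz":0},{"dx":0,"dy":0,"dz":-3,"rx":0,"ry":0,"rz":0}])

```text
clock: 10.55
tcp_pos: [0.5978, 0.0209, 0.0587]
orientation: [0.136, 3.138, 0.0]
contact_force: [-3.6, 0.9, 16.1]
grip_width: -0.0001
gripper_force: 7.6
```

Firm stop. I'll lift off and move clear, toward the robot and up.

>>> send_rows(deltas=[{"dx":0,"dy":0,"dz":15,"rx":0,"ry":0,"rz":0},{"dx":0,"dy":0,"dz":50,"rx":0,"ry":0,"rz":0},{"dx":0,"dy":0,"dz":90,"rx":0,"ry":0,"rz":0},{"dx":-35,"dy":0,"dz":120,"rx":0,"ry":0,"rz":0},{"dx":-70,"dy":0,"dz":140,"rx":0,"ry":0,"rz":0}])

```text
clock: 10.97
tcp_pos: [0.5322, 0.0208, 0.1991]
orientation: [0.136, 3.134, 0.0]
contact_force: [0.1, 0.8, 0.3]
grip_width: 0.0002
gripper_force: 0.0
```

>>> send_rows(deltas=[{"dx":-30,"dy":0,"dz":20,"rx":0,"ry":0,"rz":0},{"dx":-60,"dy":0,"dz":20,"rx":0,"ry":0,"rz":0},{"dx":-60,"dy":0,"dz":20,"rx":0,"ry":0,"rz":0},{"dx":-60,"dy":0,"dz":20,"rx":0,"ry":0,"rz":0}])

```text
clock: 11.3
tcp_pos: [0.4691, 0.0211, 0.217]
orientation: [0.135, 3.138, 0.003]
contact_force: [0.9, -0.0, -0.6]
grip_width: -0.0004
gripper_force: 0.0
```

Run:
```python
from h import *
np.set_printoptions(precision=3,suppress=True)
f,W,d=cam("side"); o=r.get_obs();print(o["tcp_pos"])
ex=np.array([.9964,-.0849]);ey=np.array([.0849,.9964]);c=np.array([.637,.0178])
P=W.reshape(-1,3);P=P[np.isfinite(P).all(1)];l=np.c_[(P[:,:2]-c)@ex,(P[:,:2]-c)@ey,P[:,2]]*1000
for s in(1,-1):
    k=l[(abs(l[:,1]-53*s)<12)&(l[:,0]<-60)&(l[:,0]>-220)&(l[:,2]>15)&(l[:,2]<40)];print(s,np.sort(k[:,0])[:4])
t=l[(abs(l[:,0])<70)&(abs(l[:,1])<100)&(l[:,2]>65)&(l[:,2]<110)]
A=np.c_[t[:,:2],np.ones(len(t))];print("lid plane",np.linalg.lstsq(A,t[:,2],rcond=None)[0],len(t))
cv2.imwrite("pics/s5.png",cv2.resize(f[130:330,220:430],None,fx=3,fy=3))
```

```text
[0.47  0.021 0.217]
1 [-157.19  -156.747 -156.395 -156.276]
-1 [-88.908 -88.795 -88.753 -88.619]
lid plane [ 0.002 -0.002 76.401] 2575
```

View pics/s5.png

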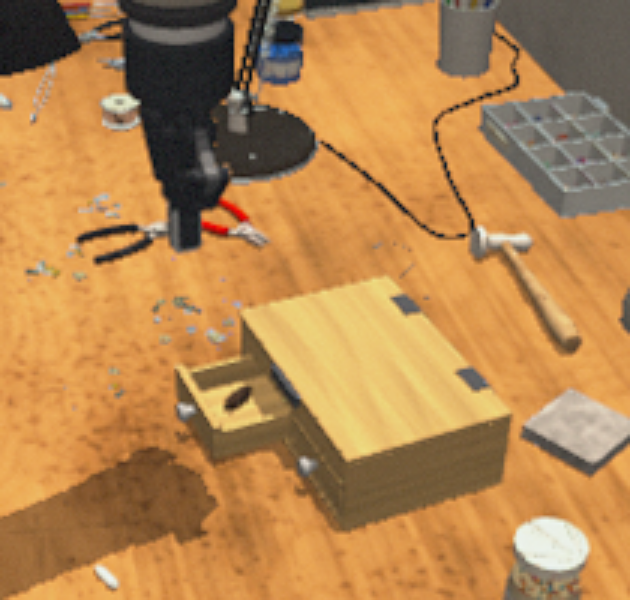

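The lid lies flat, with a plane slope of about 0. The right drawer is shut (knob at (305,463)), and the left drawer is unchanged with its bead at (237,398). The robot is clear.

```bash
python3 -c "
from bench import r
print(r.hand_in())"
```

```text
the job is handed in; nothing more can be done
None
```

The right drawer with the stone is pushed fully home and the lid is shut; the left drawer with the bead is still open as it was, nothing else was touched, and the job is handed in (about 11 s of the 51 s used).

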